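# Put a sample tube in the bench photometer and hold its shutter open

## Robot

A 7-joint arm with a two-finger parallel gripper is mounted at the origin on a cart in front of the work surface, level with it; the furniture and walls round the work are solid. World frame = base frame: x ahead of the robot, y to its left, z up, the work surface at z = 0. Lengths are in m, angles in rad, forces in N, time in s.
With the tool pointing down it reaches from about 0.35 to 0.9 m from the base axis. Payload 7.2 kg.
Tool frame: the origin (TCP) lies midway between the tips of the shut fingers; the grasp point (between the pads) lies manip.tcp_to_grasp behind it (manip.tcp_to_grasp is the distance from the TCP to the grasp point, in m); z points along the fingers, y is the line along which they close (so a half turn about z gives the same grasp; the last joint's range is limited). The gripper opens to 85 mm and grips with 20 to 120 N. Pads are 22 mm wide; open, the fingers measure 114 mm over their backs; the gripper's body (76 mm by 85 mm) begins 54 mm behind the grasp point. The pads swing forward as they close: fully open they stand 13 mm farther back than shut.
Start: joints at [-1.226, 0.411, -0.013, 1.596, 0.006, 1.134, -0.082], TCP at [0.251, 0.572, 0.231] pointing down, gripper open.
Joint ranges: [-2.95, 2.95], [-0.29, 1.99], [-1.47, 1.44], [0.14, 2.54], [-1.03, 4.17], [0.13, 1.85], [-2.86, 2.86]. Speed limits (rad/s): [2.39, 2.39, 3.01, 3.01, 3.14, 3.14, 3.14].

## Interface

Orientations are given as a 3x3 rotation matrix whose columns are the frame's x, y, z axes.
In Python, from plant import manip gives the robot as it stands.
- The arm moves only by the shell command python3 -m creep 'ROWS' [FORCE]. ROWS is JSON, a list of rows, each an object with "slide": the shift along the tool's x, y, z in m, a list of three; "turn": the turn about the tool's z in degrees; "gripper": the finger opening in m, from 0 to 0.0854. In form: [{"slide": [tx, ty, tz], "turn": turn, "gripper": gripper}, ...]. A call has 1 to 8 rows; each row is the pose to reach, as a shift and turn from the pose commanded when the call began, along the tool's axes at that moment; what a row does not reach only later rows make up. A row lasts 1/10 s, in which the tool goes at most 50 mm and 8.59 degrees, less where a joint would pass 70% of its speed; a pose out of reach is approached as far as the arm can. A call with a gripper value outside its range is refused whole. The fingers move at their own pace and stop on an object; FORCE is the grip in N (left out, the last holds). Time passes only in rows, so rows that repeat a pose let the fingers close. It gives the time, the measured TCP pose, the force, the opening and the grip force at its end, in the units of the state.
- manip.get_state(): the state, without advancing time (a new reading comes with each control period).
- manip.capture(name): name is "side" or "top"; returns the picture (420x560x3 uint8, red, green, blue); there is no depth.
- manip.camera_model(name): a dict with "intrinsics" (3x3 intrinsics, pixels), "k1" (the pictures are not rectified: a ray, as slopes to the right and down, at radius r is drawn at 1 + k1 r^2 times it, then the intrinsics apply), "R" (3x3) and "t" (3): a world point X has camera coordinates R X + t. Camera axes: x right, y down, z forward; pixel columns grow to the right and rows downward; lengths in m; the calibration is good to about 2 mm. A picture is of the moment at which its call begins. camera_model takes no time and is no camera call.
- manip.sign_off(): hands the job in; it is judged then, once.
The state is a dict: "time_s": time; "joint_positions": joint angles; "joint_velocities": joint speeds; "effort": joint torques, N m; "eef_pos": TCP position; "tcp_rot": TCP orientation; "wrist_force": force on the tool from outside, world axes, zero at the start; "torque": the same for the moment, N m; "width": finger opening in m; "finger_force": force on a finger pad.
Only numpy, scipy, OpenCV 4.12 (cv2) and the standard library are available. Lean on these libraries where they do the work, as an engineer would, in place of code of your own. Each camera call takes 0.05 s, during which the arm holds its last target. There are 200 camera calls.

## Task

Measure the capped tube that stands alone in the near right-hand corner of the tube rack: take it out, lower it upright and fully home into the well of the photometer and let go of it, then tip the hood shut over it. Only once the hood is shut (room light must not reach the open detector), pull the sprung shutter rod out by its black knob until its second dark ring stands at the face of the bush, 30 mm out, and finish like that, still holding the knob with the rod steady at the second ring, because the shutter springs shut as soon as it is let go. Do not knock over or push aside the dark bottle and the jar standing near by.

Things in the scene. Friction and masses are not known exactly. Their poses are not given: they have to be found in the camera images.
- meter: Bench photometer, fixed: a white block with a grey front, 160 mm deep (its x), 182 mm wide (its y), top at z = 86 mm. Origin on the worktop under its centre; its front faces its own -x, its z is up. Its left half (+y) carries a display and keys, its right half the tube well with a hood; the shutter rod comes out of the front below the well.
- well_mouth (a point): Centre of the mouth of the tube well in the photometer's top, 86 mm above the worktop. The well is a round upright hole, 17 mm wide and 66 mm deep, with a 3 mm chamfer and a flat steel ring round the mouth; axes as the photometer's. In the photometer's frame it lies at (-8, -54, 86) mm.
- well_floor (a point): Centre of the floor of the tube well, 66 mm below its mouth, 20 mm above the worktop. A tube that is fully home has its underside here and stands 34 mm out of the top.
- sample_tube: The loose tube, 15 g: round, 100 mm long, 13.6 mm wide, with a cap on its top 26 mm (18 mm wide in view, but firm to the fingers at 13.6 mm). Origin at the centre of its underside, z up along it. At the start it stands in the hole nearest the rack's near right corner, its underside 4 mm and its top 104 mm above the worktop; lift it straight up at least 80 mm to clear the rack.
- tube_rack: Tube rack, fixed: 104 mm deep (its x), 209 mm wide (its y), 76 mm high, many holes. Origin on the worktop under its centre; near side = its own -x, right = its own -y. The sample tube stands at (-38, -92, 4) mm in its frame, in the hole nearest its near right corner; three other tubes, fixed, stand together at its far left corner.
- hood (a joint): Hinge of the photometer's black light hood, rad: 0 = shut flat on the top, 1.85 = thrown fully open to the right (resting on its stop). It is open at the start, 1.7 to 1.85. It tips back open by itself unless it is pushed over to less than about 0.7 rad, from where it falls shut softly by its own weight.
- hood_hinge (a point): Middle of the hood's hinge line, which runs along the photometer's x at the right edge of its top, 86 mm above the worktop, 34 mm to the right (-y) of the well's centre. The hood is a shell 56 mm along the hinge, 62 mm from hinge to free edge, 42 mm high: shut, it reaches 62 mm to the left (+y) of the hinge, over the well, and stands 42 mm above the top.
- hood_tab (a point): Tip of the finger tab on the hood's free edge, 26 mm wide, 5 mm thick and 11 mm long; this point is 71 mm from the hinge line and, when shut, 5 mm above the photometer's top. When the hood is open the tab points up.
- hood_top (a point): Centre of the outer face of the hood's roof (31 mm from the hinge and 42 mm above the photometer's top when shut). When the hood is open this face looks to the right (-y) and a little down: push it from there, near the tab, over to the left.
- shutter (a joint): Travel of the sprung shutter rod out of the front, m: 0 = home (shut), 0.015 = first dark ring at the face of the bush, 0.030 = second dark ring at the face of the bush (the mark), 0.045 = end stop. A spring pulls it home with 2.4 N at 0 and 6.9 N at 0.030.
- pull_knob: Shutter rod with the black knob on its end. Its origin is the rod's axis at the bush face when home; x as the photometer's (so the rod is pulled to its -x). The knob's grip part is 20 mm thick and reaches from 15 to 41 mm in front of the origin; then follows a flange 28 mm across and 6 mm thick, which keeps fingers from slipping off.
- knob_grip (a point): Middle of the knob's grip part, on the axis of the rod, 28 mm in front of the bush face when home (36 mm in front of the photometer's front), 56 mm above the worktop. Room for the fingers on both sides and below.
- bush_face (a point): Centre of the outer face of the steel bush (18 mm wide, 8 mm proud of the front) through which the shutter rod runs, 56 mm above the worktop. The rod is 8 mm thick.
- dark_bottle: Bystander: small dark bottle, 32 mm wide, 84 mm high; origin at the centre of its underside.
- jar_yellow: Bystander: squat jar with a lid, 55 mm wide, 65 mm high; origin at the centre of its underside.

How it is judged:
By the outcome, as a careful person would: the job done as asked, in the order asked, and still so for the second after the job is handed in, while the arm keeps its last pose, push and grip.
It also fails if it takes over 61 s, if anything falls off the work surface, if the arm or the gripper's body presses on something with over 40 N, if the wrist force passes 120 N, or if a joint passes its speed limit or range.

## Working session

There is one attempt and no reset: what is moved stays moved. The work goes in short steps, Python scripts to look and compute and a shell command to move; the robot and the scene stay as the last step left them, time stands still between calls to the robot, and variables do not carry over. Pictures are saved under pics/ and viewed, at most 10 in all, crops included, and the job is handed in when it is done.

```bash
mkdir -p pics
python3 - <<'E'
from plant import manip
import cv2,numpy as np
for n in("side","top"):
    im=manip.capture(n); cv2.imwrite(f"pics/{n}0.png",im[:,:,::-1])
    c=manip.camera_model(n); print(n,np.round(c["intrinsics"],1).tolist(),c["k1"],np.round(c["R"],3).tolist(),np.round(c["t"],3).tolist(), np.round(-np.array(c["R"]).T@c["t"],3))
s=manip.get_state();print(s, manip.tcp_to_grasp)
E
ls
```

```text
side [[417.1, 0.0, 280.9], [0.0, 417.1, 212.8], [0.0, 0.0, 1.0]] -0.0846925573722276 [[0.866, -0.5, -0.007], [-0.22, -0.369, -0.903], [0.449, 0.784, -0.429]] [-0.446, 0.206, 0.803] [ 0.071 -0.777  0.528]
top [[408.7, 0.0, 278.4], [0.0, 408.7, 204.5], [0.0, 0.0, 1.0]] -0.10046658034486808 [[-0.025, -1.0, -0.0], [-0.987, 0.024, -0.161], [0.161, -0.004, -0.987]] [0.006, 0.529, 1.186] [ 0.331 -0.003  1.256]
{'time_s': 0.1, 'joint_positions': array([-1.22618635,  0.41184488, -0.01269666,  1.59697312,  0.005592  ,
        1.13430324, -0.08221078]), 'joint_velocities': array([ 5.95322006e-05, -2.25598387e-03,  4.18344561e-04, -2.31514386e-03,
        3.71538013e-04, -2.58307624e-03,  3.43762575e-04]), 'effort': array([ 3.19158731e-03, -6.01829553e+01,  6.84479680e-01, -3.00090015e+01,
        1.40160526e-02,  6.32068404e-03,  2.35986693e-05]), 'eef_pos': array([0.25059918, 0.57206268, 0.23051646]), 'tcp_rot': array([[-9.15995557e-01,  4.01188095e-01, -5.01866647e-04],
       [ 4.01188395e-01,  9.15994484e-01, -1.40620179e-03],
       [-1.04444339e-04, -1.48941767e-03, -9.99998885e-01]]), 'wrist_force': array([ 0.83342324,  0.51077507, -0.57733521]), 'torque': array([-0.0369812 ,  0.01814185, -0.00412303]), 'finger_force': 0.0, 'width': 0.08531271223574559} 0.0187
pics
```

View pics/side0.png

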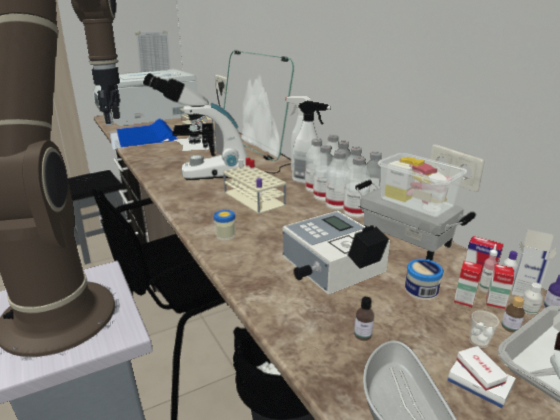

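View pics/top0.png

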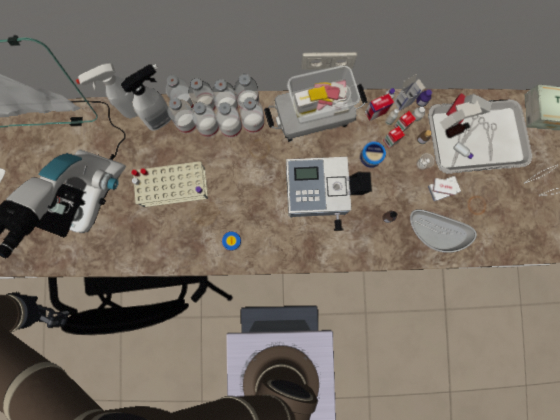

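The side view shows the rack with the purple cap at (259,183), the meter at about (335,248) with its hood open at (368,246), and the knob at (303,272). The top view shows the cap at (199,190), the meter at about (319,186), the well at (337,186), the knob at (338,224), the jar at (232,240) and the bottle at (390,216).

```bash
cat > h.py <<'E'
import numpy as np,cv2
from plant import manip
def ray(n,uv):
    c=manip.camera_model(n);K=np.array(c["intrinsics"]);p=np.array([(uv[0]-K[0,2])/K[0,0],(uv[1]-K[1,2])/K[1,1]])
    q=p.copy()
    for _ in range(20): q=p/(1+c["k1"]*(q@q))
    R=np.array(c["R"]);return -R.T@np.array(c["t"]),R.T@np.r_[q,1]
def plane(n,uv,z):
    o,d=ray(n,uv);return o+d*(z-o[2])/d[2]
def tri(a,b):  # side px, top px
    o1,d1=ray("side",a);o2,d2=ray("top",b)
    s=np.linalg.lstsq(np.c_[d1,-d2],o2-o1,rcond=None)[0];p,q=o1+d1*s[0],o2+d2*s[1]
    return (p+q)/2,np.linalg.norm(p-q)
def proj(n,X):
    c=manip.camera_model(n);x=np.array(c["R"])@X+c["t"];q=x[:2]/x[2];q=q*(1+c["k1"]*(q@q));K=np.array(c["intrinsics"]);return K[[0,1],[0,1]]*q+K[:2,2]
def blobs(m,amin=4):
    n,l,s,c=cv2.connectedComponentsWithStats(m.astype(np.uint8));return [(np.round(c[i],1).tolist(),s[i].tolist()) for i in range(1,n) if s[i,4]>=amin]
E
cat > a.py <<'E'
from h import *
S=cv2.imread("pics/side0.png");T=cv2.imread("pics/top0.png")
def purple(im): 
    h=cv2.cvtColor(im,cv2.COLOR_BGR2HSV);return (h[...,0]>115)&(h[...,0]<150)&(h[...,1]>70)&(h[...,2]>35)
for n,im,(x0,y0,x1,y1) in(("side",S,(220,160,300,215)),("top",T,(125,155,215,215))):
    m=np.zeros(im.shape[:2],bool);m[y0:y1,x0:x1]=purple(im)[y0:y1,x0:x1];print(n,blobs(m))
# rotation of meter: outline mask in top
a=cv2.resize(T[145:240,270:400],None,fx=5,fy=5,interpolation=cv2.INTER_CUBIC)
cv2.imwrite("pics/mt.png",a)
a=cv2.resize(S[200:300,270:400],None,fx=6,fy=6,interpolation=cv2.INTER_CUBIC)
cv2.imwrite("pics/ms.png",a)
a=cv2.resize(T[155:215,125:215],None,fx=5,fy=5,interpolation=cv2.INTER_CUBIC);b=cv2.resize(S[160:215,220:290],None,fx=5,fy=5,interpolation=cv2.INTER_CUBIC)
o=np.zeros((300,800,3),np.uint8);o[:300,:450]=a;o[:275,450:800]=b;cv2.imwrite("pics/rk.png",o)
E
python3 a.py
```

```text
side [([258.6, 182.5], [257, 179, 5, 8, 33])]
top [([198.4, 189.2], [196, 187, 6, 6, 25])]
```

View pics/mt.png

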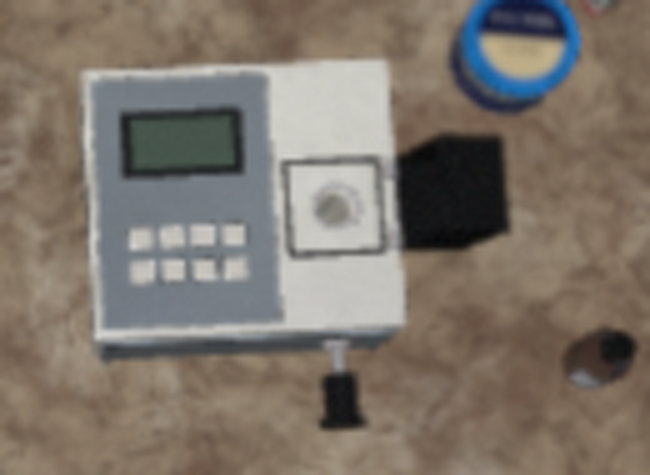

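View pics/ms.png

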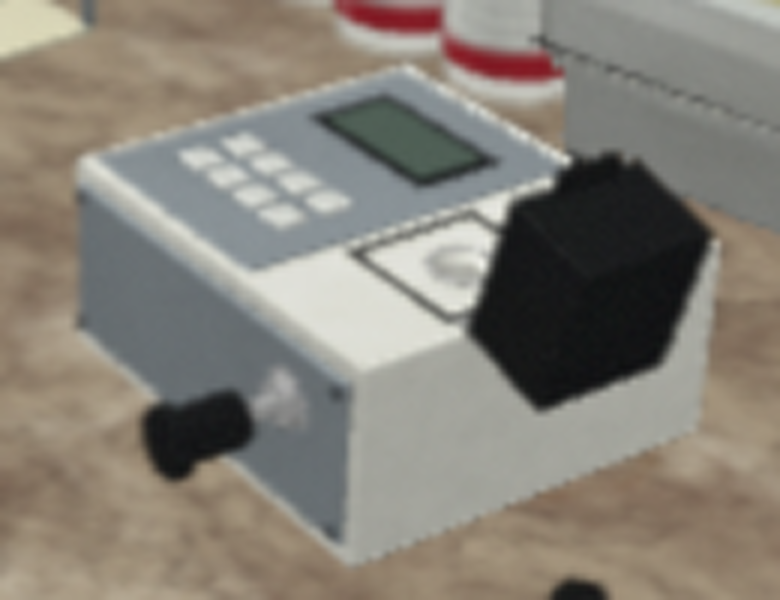

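View pics/rk.png

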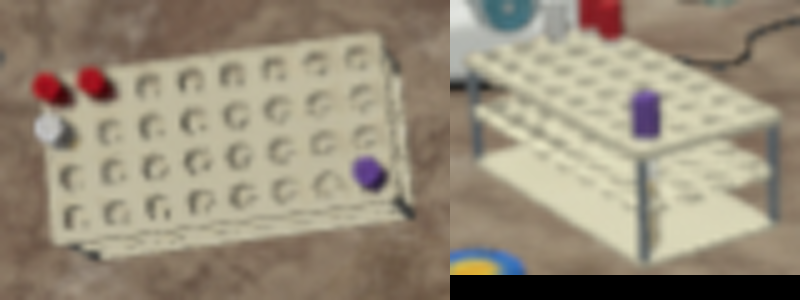

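The meter crop shows the top-face corners at crop (82,72), (388,60), (405,325), (97,333), the well ring near (335,205), the knob from (340,375) to (343,428), and the hood tipped to the right. The rack crops show the purple tube alone at the near right corner. I'll triangulate these and check them against the given sizes.

```bash
cat > b.py <<'E'
from h import *
np.set_printoptions(precision=4,suppress=True)
f=lambda x,y,s,x0,y0:((x+.5)/s-.5+x0,(y+.5)/s-.5+y0)
mt=lambda x,y:f(x,y,5,270,145);ms=lambda x,y:f(x,y,6,270,200)
tc=[plane("top",mt(*p),.086) for p in((82,72),(388,60),(405,325),(97,333))]
print("top corners BL BR FR FL",*tc);print("edges",[np.linalg.norm(tc[i]-tc[(i+1)%4]) for i in range(4)])
sc=[plane("side",ms(*p),.086) for p in((405,64),(355,372),(80,160))]
print("side BL FR FL",*sc, np.linalg.norm(sc[1]-sc[2]),np.linalg.norm(sc[0]-sc[2]))
print("well top",plane("top",mt(335,205.5),.086),"side",plane("side",ms(462,266),.086))
yaws=[np.arctan2(*(a-b)[[1,0]]) for a,b in((tc[0],tc[3]),(tc[1],tc[2]),(sc[0],sc[2]))]+[np.arctan2(-(a-b)[0],(a-b)[1]) for a,b in((tc[0],tc[1]),(tc[3],tc[2]),(sc[2],sc[1]))]
print("yaws",np.degrees(yaws))
sq=[plane("top",mt(*p),.086) for p in((282,162),(382,157),(387,247),(291,255))];print("sq",*sq,np.mean(sq,0))
print("knob grip end(flange) tri",*tri(ms(165,440),mt(343,422)), "grip mid",*tri(ms(210,422),mt(340,393)))
print("cap",*tri((258.6,182.5),(198.4,189.2)), "top plane",plane("top",(198.4,189.2),.096))
rk=[plane("top",f(*p,5,125,155),.076) for p in((33,78),(378,33),(402,208),(55,245))];print("rack BL BR FR FL",*rk,[np.linalg.norm(rk[i]-rk[(i+1)%4]) for i in range(4)])
ry=np.degrees(np.arctan2(-(rk[0]-rk[1])[0],(rk[0]-rk[1])[1]));print("rack yaw",ry)
print("jar",plane("top",(232,240),.065),"bottle",plane("top",(392,215),.08))
# hood: tab in side
E
python3 b.py
```

```text
top corners BL BR FR FL [ 0.6576 -0.0329  0.086 ] [ 0.6609 -0.2149  0.086 ] [ 0.5017 -0.2163  0.086 ] [ 0.5015 -0.0373  0.086 ]
edges [np.float64(0.18195257117949143), np.float64(0.15918410499952676), np.float64(0.17898092093756496), np.float64(0.15617797506025513)]
side BL FR FL [ 0.6608 -0.0299  0.086 ] [ 0.5019 -0.2141  0.086 ] [ 0.5009 -0.0358  0.086 ] 0.17827740570553793 0.16008885627205197
well top [ 0.5735 -0.1789  0.086 ] side [ 0.576  -0.1763  0.086 ]
yaws [1.5972 0.508  2.1317 1.0378 0.0752 0.3354]
sq [ 0.6003 -0.1489  0.086 ] [ 0.6019 -0.2081  0.086 ] [ 0.548  -0.2082  0.086 ] [ 0.5446 -0.1517  0.086 ] [ 0.5737 -0.1792  0.086 ]
knob grip end(flange) tri [ 0.4488 -0.1815  0.0587] 0.00016263236313083352 grip mid [ 0.4665 -0.1807  0.0594] 0.0010820649912731438
cap [0.5718 0.2246 0.093 ] 0.0004343965752699392 top plane [0.571  0.2241 0.096 ]
rack BL BR FR FL [0.6389 0.433  0.076 ] [0.6604 0.2234 0.076 ] [0.5536 0.2083 0.076 ] [0.5366 0.4157 0.076 ] [np.float64(0.21064331650000076), np.float64(0.107931193546555), np.float64(0.20818662030925855), np.float64(0.10374279202077276)]
rack yaw 5.862902484177226
jar [0.4238 0.1306 0.065 ] bottle [ 0.4836 -0.3386  0.08  ]
```

Everything agrees with the given sizes. The meter centre is at about (0.5805,-0.125) with about 1° of yaw, the well at (0.574,-0.179), the knob grip at (0.4655,-0.181) and the tube at (0.571,0.2245). Next I move toward the tube, turning so that tool x is world +y and tool y is world +x.

```bash
python3 -m creep '[{"slide":[-0.036,-0.016,0],"turn":5.5,"gripper":0.06},{"slide":[-0.072,-0.032,0],"turn":11,"gripper":0.06},{"slide":[-0.108,-0.048,0],"turn":16.5,"gripper":0.06},{"slide":[-0.144,-0.064,0],"turn":22,"gripper":0.06},{"slide":[-0.180,-0.080,0],"turn":27.5,"gripper":0.06},{"slide":[-0.216,-0.096,0],"turn":33,"gripper":0.06},{"slide":[-0.252,-0.112,0],"turn":38.5,"gripper":0.06},{"slide":[-0.288,-0.128,0],"turn":44,"gripper":0.06}]' 30
```

```text
time_s: 0.9
eef_pos: [0.4639, 0.3383, 0.2311]
tcp_rot: [[-0.377, 0.926, -0.0], [0.926, 0.377, -0.0], [-0.0, -0.0, -1.0]]
wrist_force: [-0.1, 1.1, -0.6]
width: 0.0603
finger_force: 0.0
```

```bash
python3 -m creep '[{"slide":[-0.036,0.014,0.01],"turn":5.5,"gripper":0.06},{"slide":[-0.072,0.028,0.03],"turn":11,"gripper":0.06},{"slide":[-0.108,0.042,0.05],"turn":16.5,"gripper":0.06},{"slide":[-0.1473,0.0562,0.06],"turn":22.35,"gripper":0.06},{"slide":[-0.1473,0.0562,0.07],"turn":22.35,"gripper":0.06},{"slide":[-0.1473,0.0562,0.07],"turn":22.35,"gripper":0.06},{"slide":[-0.1473,0.0562,0.07],"turn":22.35,"gripper":0.06}]'
python3 - <<'E'
from h import *
S=manip.capture("side");T=manip.capture("top")
s=manip.get_state();print(s["eef_pos"],s["joint_positions"])
a=cv2.resize(T[125:235,125:275],None,fx=2.66,fy=2.66,interpolation=3);b=cv2.resize(S[100:220,200:330],None,fx=3,fy=3,interpolation=3)
o=np.zeros((400,800,3),np.uint8);o[:a.shape[0],:a.shape[1]]=a;o[:360,400:790]=b;cv2.imwrite("pics/p2.png",o[:,:,::-1])
E
```

```text
time_s: 1.6
eef_pos: [0.5704, 0.2259, 0.1611]
tcp_rot: [[-0.002, 1.0, -0.001], [1.0, 0.002, 0.0], [0.0, -0.001, -1.0]]
wrist_force: [-0.5, 0.0, -0.6]
width: 0.0602
finger_force: 0.0
[0.57063528 0.22648475 0.16182706] [-0.71238057  0.47018715  0.35286974  1.72039597 -0.19017697  0.98403311
 -0.28637887]
```

View pics/p2.png

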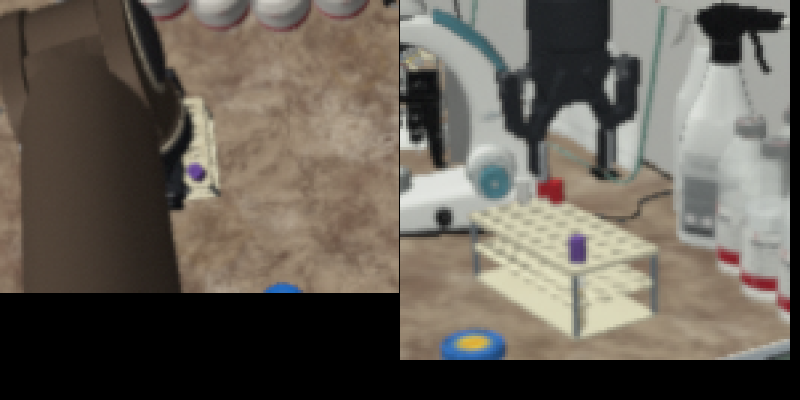

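The fingers straddle the cap (side crop: cap at (577,248), fingers at 540 and 605). I descend and grip.

```bash
python3 -m creep '[{"slide":[-0.0015,0,0.02],"turn":0,"gripper":0.06},{"slide":[-0.0015,0,0.04],"turn":0,"gripper":0.06},{"slide":[-0.0015,0,0.06],"turn":0,"gripper":0.06},{"slide":[-0.0015,0,0.075],"turn":0,"gripper":0.06},{"slide":[-0.0015,0,0.08],"turn":0,"gripper":0.06},{"slide":[-0.0015,0,0.081],"turn":0,"gripper":0.05}]'; python3 -m creep '[{"slide":[0,0,0],"turn":0,"gripper":0.03},{"slide":[0,0,0],"turn":0,"gripper":0.01},{"slide":[0,0,0],"turn":0,"gripper":0.005},{"slide":[0,0,0],"turn":0,"gripper":0.005},{"slide":[0,0,0],"turn":0,"gripper":0.005},{"slide":[0,0,0],"turn":0,"gripper":0.005},{"slide":[0,0,0],"turn":0,"gripper":0.005},{"slide":[0,0,0],"turn":0,"gripper":0.005}]' 30
```

```text
time_s: 2.3
eef_pos: [0.5709, 0.2238, 0.0801]
tcp_rot: [[-0.001, 1.0, -0.0], [1.0, 0.001, -0.0], [-0.0, -0.0, -1.0]]
wrist_force: [-0.7, -0.1, 0.1]
width: 0.0502
finger_force: 0.0
time_s: 3.1
eef_pos: [0.5719, 0.2236, 0.0812]
tcp_rot: [[0.0, 1.0, 0.002], [1.0, -0.0, 0.001], [0.001, 0.002, -1.0]]
wrist_force: [-0.2, 0.4, 6.2]
width: 0.0126
finger_force: 29.6
```

```bash
python3 -m creep '[{"slide":[0,0,-0.01],"turn":0,"gripper":0.005},{"slide":[0,0,-0.03],"turn":0,"gripper":0.005},{"slide":[0,0,-0.05],"turn":0,"gripper":0.005},{"slide":[0,0,-0.07],"turn":0,"gripper":0.005},{"slide":[0,0,-0.09],"turn":0,"gripper":0.005},{"slide":[0,0,-0.11],"turn":0,"gripper":0.005},{"slide":[0,0,-0.12],"turn":0,"gripper":0.005},{"slide":[0,0,-0.12],"turn":0,"gripper":0.005}]'
python3 - <<'E'
from h import *
S=manip.capture("side");T=manip.capture("top")
s=manip.get_state();print(s["eef_pos"],s["wrist_force"],s["width"],s["finger_force"])
cv2.imwrite("pics/p3.png",cv2.resize(S[90:230,190:330],None,fx=4,fy=4,interpolation=3)[:,:,::-1])
E
```

```text
time_s: 3.9
eef_pos: [0.5718, 0.2235, 0.2018]
tcp_rot: [[0.0, 1.0, 0.002], [1.0, -0.0, 0.001], [0.001, 0.002, -1.0]]
wrist_force: [0.6, -0.6, 0.7]
width: 0.0124
finger_force: 29.6
[0.57071296 0.22327323 0.19970447] [-0.21572521  0.41691176 -0.49635286] 0.012218388633143907 29.587010443210602
```

View pics/p3.png

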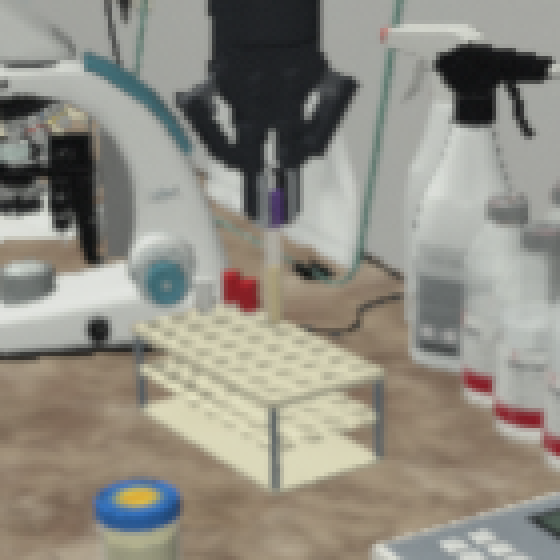

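The tube is held upright and clear of the rack (crop: cap at (277,205), lower end at (273,320)). I carry it to the well.

```bash
python3 -m creep '[{"slide":[-0.02,0,0],"turn":0,"gripper":0.005},{"slide":[-0.055,0,0],"turn":0,"gripper":0.005},{"slide":[-0.09,0,0],"turn":0,"gripper":0.005},{"slide":[-0.125,0,0],"turn":0,"gripper":0.005},{"slide":[-0.16,0,0],"turn":0,"gripper":0.005},{"slide":[-0.195,0,0],"turn":0,"gripper":0.005},{"slide":[-0.23,0.001,0],"turn":0,"gripper":0.005},{"slide":[-0.26,0.0025,0],"turn":0,"gripper":0.005}]';python3 -m creep '[{"slide":[-0.03,0,0],"turn":0,"gripper":0.005},{"slide":[-0.06,0,0],"turn":0,"gripper":0.005},{"slide":[-0.09,0,0],"turn":0,"gripper":0.005},{"slide":[-0.12,0,0],"turn":0,"gripper":0.005},{"slide":[-0.135,0,0],"turn":0,"gripper":0.005},{"slide":[-0.1425,0,0],"turn":0,"gripper":0.005},{"slide":[-0.1425,0,0],"turn":0,"gripper":0.005},{"slide":[-0.1425,0,0],"turn":0,"gripper":0.005}]'
python3 - <<'E'
from h import *
S=manip.capture("side");T=manip.capture("top")
s=manip.get_state();print(s["eef_pos"],s["tcp_rot"].round(4).tolist(),s["joint_positions"])
p=s["eef_pos"];print("expect bottom",proj("side",p-[0,0,.076]),"cap bottom",proj("side",p-[0,0,-.0]),"well px",proj("side",np.array([.574,-.179,.086])))
cv2.imwrite("pics/p4.png",cv2.resize(S[150:290,270:410],None,fx=4,fy=4,interpolation=3)[:,:,::-1])
E
```

```text
time_s: 4.8
eef_pos: [0.5724, -0.0401, 0.1994]
tcp_rot: [[0.002, 1.0, -0.002], [1.0, -0.002, -0.001], [-0.001, -0.002, -1.0]]
wrist_force: [1.1, -0.6, 0.7]
width: 0.0122
finger_force: 29.6
time_s: 5.6
eef_pos: [0.5738, -0.1777, 0.1999]
tcp_rot: [[-0.001, 1.0, -0.001], [1.0, 0.001, 0.001], [0.001, -0.001, -1.0]]
wrist_force: [-0.5, 0.3, -0.9]
width: 0.0123
finger_force: 29.6
[ 0.57396476 -0.17735043  0.20009747] [[-0.0023, 1.0, -0.0002], [1.0, 0.0023, 0.0009], [0.0009, -0.0002, -1.0]] [-0.13013635  0.42126295  0.47434621  1.71933282 -0.21741763  1.05372543
  0.41919748]
expect bottom [347.24392305 228.48058772] cap bottom [349.55729765 194.92184096] well px [346.61715729 244.6908859 ]
```

View pics/p4.png

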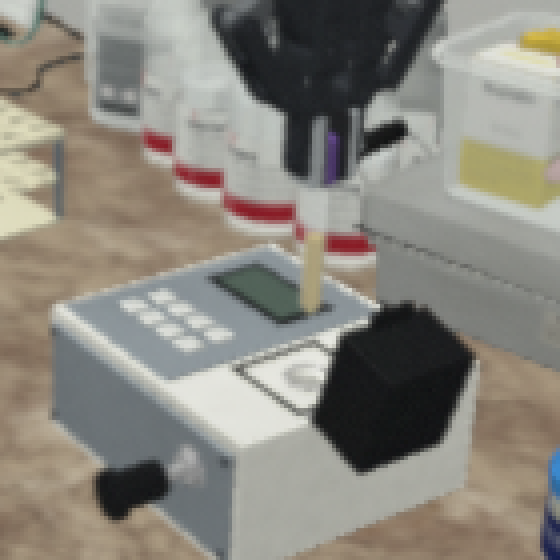

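The tube's lower end shows at about (347.4,227.9), against (347.2,228.5) expected, so the held tube is straight. I lower it partway and check the forces.

```bash
python3 -m creep '[{"slide":[-0.001,0,0.01],"turn":0,"gripper":0.005},{"slide":[-0.001,0,0.02],"turn":0,"gripper":0.005},{"slide":[-0.001,0,0.028],"turn":0,"gripper":0.005},{"slide":[-0.001,0,0.034],"turn":0,"gripper":0.005},{"slide":[-0.001,0,0.04],"turn":0,"gripper":0.005},{"slide":[-0.001,0,0.046],"turn":0,"gripper":0.005},{"slide":[-0.001,0,0.052],"turn":0,"gripper":0.005},{"slide":[-0.001,0,0.058],"turn":0,"gripper":0.005}]';python3 -m creep '[{"slide":[0,0,0.0],"turn":0,"gripper":0.005},{"slide":[0,0,0.0],"turn":0,"gripper":0.005}]'
```

```text
time_s: 6.5
eef_pos: [0.5737, -0.1802, 0.1418]
tcp_rot: [[0.0, 1.0, 0.0], [1.0, -0.0, -0.0], [-0.0, 0.0, -1.0]]
wrist_force: [0.4, 0.3, 0.7]
width: 0.0127
finger_force: 29.6
time_s: 6.7
eef_pos: [0.5737, -0.1802, 0.1422]
tcp_rot: [[0.0, 1.0, -0.0], [1.0, -0.0, -0.0], [-0.0, -0.0, -1.0]]
wrist_force: [0.2, -0.4, -0.3]
width: 0.012
finger_force: 29.6
```

```bash
python3 -m creep '[{"slide":[0,0,0.006],"turn":0,"gripper":0.005},{"slide":[0,0,0.012],"turn":0,"gripper":0.005},{"slide":[0,0,0.018],"turn":0,"gripper":0.005},{"slide":[0,0,0.024],"turn":0,"gripper":0.005},{"slide":[0,0,0.03],"turn":0,"gripper":0.005},{"slide":[0,0,0.035],"turn":0,"gripper":0.005},{"slide":[0,0,0.039],"turn":0,"gripper":0.005},{"slide":[0,0,0.042],"turn":0,"gripper":0.005}]';python3 -m creep '[{"slide":[0,0,0.001],"turn":0,"gripper":0.005},{"slide":[0,0,0.002],"turn":0,"gripper":0.005},{"slide":[0,0,0.002],"turn":0,"gripper":0.005}]'
```

```text
time_s: 7.5
eef_pos: [0.5736, -0.1802, 0.0999]
tcp_rot: [[0.0, 1.0, -0.0], [1.0, -0.0, 0.0], [0.0, -0.0, -1.0]]
wrist_force: [0.5, 0.0, -0.6]
width: 0.0122
finger_force: 29.6
time_s: 7.8
eef_pos: [0.5737, -0.1802, 0.0983]
tcp_rot: [[0.0, 1.0, 0.0], [1.0, -0.0, 0.0], [0.0, 0.0, -1.0]]
wrist_force: [0.5, -0.0, 0.3]
width: 0.0125
finger_force: 29.6
```

```bash
python3 -m creep '[{"slide":[0,0,0.001],"turn":0,"gripper":0.005},{"slide":[0,0,0.0015],"turn":0,"gripper":0.005},{"slide":[0,0,0.002],"turn":0,"gripper":0.005},{"slide":[0,0,0.002],"turn":0,"gripper":0.005}]'
```

```text
time_s: 8.2
eef_pos: [0.5743, -0.1804, 0.0972]
tcp_rot: [[0.0, 1.0, 0.002], [1.0, -0.0, -0.0], [-0.0, 0.002, -1.0]]
wrist_force: [-0.3, -0.4, 6.5]
width: 0.0125
finger_force: 30.2
```

The tube has reached the floor (6.5 N upward at the expected height). I release it and retreat.

```bash
python3 -m creep '[{"slide":[0,0,-0.001],"turn":0,"gripper":0.02},{"slide":[0,0,-0.001],"turn":0,"gripper":0.04},{"slide":[0,0,-0.001],"turn":0,"gripper":0.05},{"slide":[0,0,-0.001],"turn":0,"gripper":0.05},{"slide":[0,0,-0.001],"turn":0,"gripper":0.05}]';python3 -m creep '[{"slide":[0,0,-0.02],"turn":0,"gripper":0.05},{"slide":[0,0,-0.045],"turn":0,"gripper":0.05},{"slide":[0,0,-0.07],"turn":0,"gripper":0.03},{"slide":[0,0,-0.095],"turn":0,"gripper":0.01},{"slide":[0,0,-0.12],"turn":0,"gripper":0},{"slide":[0,0,-0.13],"turn":0,"gripper":0},{"slide":[0,0,-0.13],"turn":0,"gripper":0}]'
python3 - <<'E'
from h import *
S=manip.capture("side")
for z in (.120,.094,.086): print(z,proj("side",np.array([.574,-.179,z])))
h=cv2.cvtColor(S,cv2.COLOR_RGB2HSV);m=np.zeros(S.shape[:2],bool);b=(h[...,0]>115)&(h[...,0]<150)&(h[...,1]>70)&(h[...,2]>35);m[210:260,320:375]=b[210:260,320:375];print(blobs(m))
print("expect cap centre",proj("side",np.array([.574,-.179,.107])))
cv2.imwrite("pics/p5.png",cv2.resize(S[150:290,270:410],None,fx=4,fy=4,interpolation=3)[:,:,::-1])
E
```

```text
time_s: 8.7
eef_pos: [0.5736, -0.1801, 0.0971]
tcp_rot: [[-0.0, 1.0, -0.0], [1.0, 0.0, 0.0], [0.0, -0.0, -1.0]]
wrist_force: [-0.2, -0.4, -0.3]
width: 0.0503
finger_force: 0.0
time_s: 9.4
eef_pos: [0.5743, -0.1804, 0.2284]
tcp_rot: [[0.0, 1.0, 0.002], [1.0, -0.0, -0.0], [-0.0, 0.002, -1.0]]
wrist_force: [-0.4, -0.6, -0.6]
width: 0.0002
finger_force: 0.0
0.12 [347.6264956  230.53066817]
0.094 [346.85275074 241.40254194]
0.086 [346.61715729 244.6908859 ]
[([347.5, 234.2], [344, 228, 8, 14, 93])]
expect cap centre [347.23808347 236.00217372]
```

View pics/p5.png

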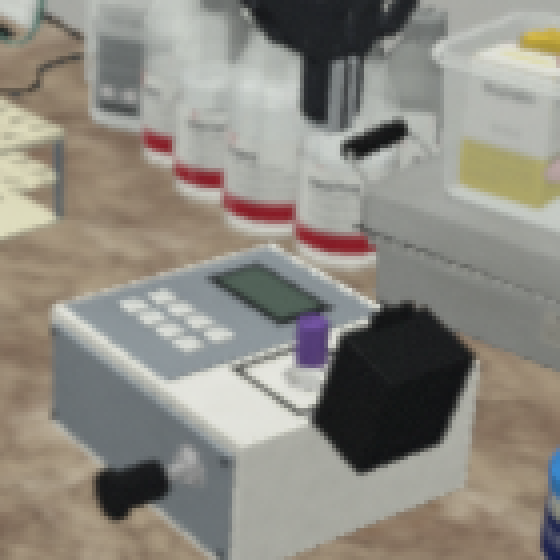

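The cap stands upright in the well at the expected pixels (crop (312,340)), with its top edge within about 1 px of fully home. Next I go over to the right of the hood and down.

```bash
python3 -m creep '[{"slide":[-0.025,0,0],"turn":0,"gripper":0},{"slide":[-0.05,0,0],"turn":0,"gripper":0},{"slide":[-0.075,0,0],"turn":0,"gripper":0},{"slide":[-0.1,0,0],"turn":0,"gripper":0},{"slide":[-0.12,0,0],"turn":0,"gripper":0},{"slide":[-0.13,0,0],"turn":0,"gripper":0},{"slide":[-0.13,0,0.02],"turn":0,"gripper":0},{"slide":[-0.13,0,0.04],"turn":0,"gripper":0}]';python3 -m creep '[{"slide":[0,0,0.02],"turn":0,"gripper":0},{"slide":[0,0,0.04],"turn":0,"gripper":0},{"slide":[0,0,0.06],"turn":0,"gripper":0},{"slide":[0,0,0.065],"turn":0,"gripper":0},{"slide":[0,0,0.065],"turn":0,"gripper":0}]'
```

```text
time_s: 10.25
eef_pos: [0.5735, -0.31, 0.1858]
tcp_rot: [[0.0, 1.0, -0.0], [1.0, -0.0, 0.001], [0.001, -0.0, -1.0]]
wrist_force: [-0.3, -0.1, 0.2]
width: -0.0003
finger_force: 0.0
time_s: 10.75
eef_pos: [0.5731, -0.3092, 0.1208]
tcp_rot: [[-0.0, 1.0, -0.003], [1.0, 0.0, 0.001], [0.001, -0.003, -1.0]]
wrist_force: [0.2, -1.5, 0.1]
width: -0.0003
finger_force: 0.0
```

```bash
python3 -m creep '[{"slide":[0.015,0,0],"turn":0,"gripper":0},{"slide":[0.025,0,0],"turn":0,"gripper":0},{"slide":[0.031,0,-0.002],"turn":0,"gripper":0},{"slide":[0.037,0,-0.008],"turn":0,"gripper":0},{"slide":[0.043,0,-0.015],"turn":0,"gripper":0},{"slide":[0.050,0,-0.019],"turn":0,"gripper":0},{"slide":[0.057,0,-0.023],"turn":0,"gripper":0},{"slide":[0.064,0,-0.027],"turn":0,"gripper":0}]';python3 -m creep '[{"slide":[0.006,0,-0.001],"turn":0,"gripper":0},{"slide":[0.012,0,-0.002],"turn":0,"gripper":0},{"slide":[0.019,0,-0.003],"turn":0,"gripper":0},{"slide":[0.026,0,-0.003],"turn":0,"gripper":0},{"slide":[0.032,0,-0.002],"turn":0,"gripper":0},{"slide":[0.038,0,-0.001],"turn":0,"gripper":0},{"slide":[0.044,0,0.0],"turn":0,"gripper":0},{"slide":[0.050,0,0.002],"turn":0,"gripper":0}]'
python3 - <<'E'
from h import *
S=manip.capture("side");s=manip.get_state();print(s["eef_pos"],s["wrist_force"])
m=np.zeros(S.shape[:2],bool);m[195:275,325:395]=(S.max(2)<60)[195:275,325:395];print(blobs(m,20))
X=lambda x,y,z:np.round(proj("side",np.array([.574+x,-.213+y,.086+z]))).tolist()
print("shut corners",[X(a,y,z) for a in(-.028,.028) for y in(0,.062) for z in(0,.042)])
E
```

```text
time_s: 11.55
eef_pos: [0.5737, -0.2452, 0.1496]
tcp_rot: [[-0.0, 1.0, -0.0], [1.0, 0.0, 0.0], [0.0, -0.0, -1.0]]
wrist_force: [-0.1, -1.1, -0.1]
width: 0.0002
finger_force: 0.2
time_s: 12.35
eef_pos: [0.5737, -0.1956, 0.1471]
tcp_rot: [[0.0, 1.0, -0.0], [1.0, -0.0, 0.0], [0.0, -0.0, -1.0]]
wrist_force: [-0.2, -0.2, -1.0]
width: -0.0002
finger_force: 0.0
[ 0.57368935 -0.1942339   0.14662346] [-1.00978178  1.30226566 -0.02972745]
[([352.6, 225.2], [332, 195, 42, 58, 1316])]
shut corners [[346.0, 255.0], [347.0, 237.0], [328.0, 242.0], [329.0, 225.0], [367.0, 248.0], [369.0, 230.0], [349.0, 236.0], [350.0, 219.0]]
```

```bash
python3 -m creep '[{"slide":[0.003,0,0.002],"turn":0,"gripper":0},{"slide":[0.003,0,0.002],"turn":0,"gripper":0},{"slide":[0.003,0,-0.02],"turn":0,"gripper":0},{"slide":[0.003,0,-0.05],"turn":0,"gripper":0},{"slide":[0.003,0,-0.08],"turn":0,"gripper":0},{"slide":[0.003,0,-0.09],"turn":0,"gripper":0},{"slide":[0.003,0,-0.09],"turn":0,"gripper":0},{"slide":[0.003,0,-0.09],"turn":0,"gripper":0}]'
cat > hood.py <<'E'
from h import *
S=manip.capture("side")
m=np.zeros(S.shape[:2],bool);m[195:285,325:395]=(S.max(2)<60)[195:285,325:395];print(blobs(m,20))
for th in(0,.2,.5,1.8):
    c,s=np.cos(th),np.sin(th)
    P=np.array([proj("side",np.array([.574+a,-.213+r*c-h*s,.086+r*s+h*c])) for a in(-.028,.028) for r in(0,.062) for h in(0,.042)]);print(th,P.min(0).round(),P.max(0).round())
E
python3 hood.py
```

```text
time_s: 13.2
eef_pos: [0.5732, -0.193, 0.2363]
tcp_rot: [[0.0, 1.0, -0.001], [1.0, -0.0, 0.0], [0.0, -0.001, -1.0]]
wrist_force: [-1.0, 0.1, -1.0]
width: 0.0
finger_force: 0.0
[([347.8, 235.9], [329, 220, 39, 33, 946])]
0 [328. 219.] [369. 255.]
0.2 [329. 216.] [372. 255.]
0.5 [331. 213.] [375. 255.]
1.8 [346. 225.] [388. 269.]
```

The hood's dark outline spans (329–367, 220–252), which matches the shut prediction within about 1 px. I move above the knob and turn 90° on the way.

```bash
python3 -m creep '[{"slide":[0.001,-0.012,0],"turn":8,"gripper":0},{"slide":[0.002,-0.024,0],"turn":16,"gripper":0.02},{"slide":[0.004,-0.036,0],"turn":24,"gripper":0.045},{"slide":[0.006,-0.048,0],"turn":32,"gripper":0.045},{"slide":[0.008,-0.06,0],"turn":40,"gripper":0.045},{"slide":[0.01,-0.072,0],"turn":48,"gripper":0.045},{"slide":[0.011,-0.084,0],"turn":56,"gripper":0.045},{"slide":[0.0117,-0.096,0],"turn":64,"gripper":0.045}]';python3 -m creep '[{"slide":[0,0,0],"turn":8,"gripper":0.045},{"slide":[0,0,0],"turn":16,"gripper":0.045},{"slide":[0,0,0],"turn":24,"gripper":0.045},{"slide":[0,0,0],"turn":26,"gripper":0.045},{"slide":[0,0,0],"turn":26,"gripper":0.045}]'; python3 hood.py; python3 -c "
from h import *
s=manip.get_state();print(s['eef_pos'],s['joint_positions'],s['tcp_rot'].round(4).tolist(),s['width'])"
```

```text
time_s: 14.05
eef_pos: [0.4765, -0.1811, 0.2359]
tcp_rot: [[0.901, 0.433, -0.002], [0.433, -0.901, 0.0], [-0.002, -0.001, -1.0]]
wrist_force: [-0.2, -0.6, -0.4]
width: 0.0448
finger_force: 0.0
time_s: 14.55
eef_pos: [0.4771, -0.1811, 0.2361]
tcp_rot: [[1.0, -0.0, -0.002], [-0.0, -1.0, -0.0], [-0.002, 0.0, -1.0]]
wrist_force: [0.3, -1.3, -0.0]
width: 0.0453
finger_force: 0.0
[([347.8, 235.9], [329, 220, 39, 33, 945])]
0 [328. 219.] [369. 255.]
0.2 [329. 216.] [372. 255.]
0.5 [331. 213.] [375. 255.]
1.8 [346. 225.] [388. 269.]
[ 0.47719783 -0.18114916  0.23629077] [-0.44508714  0.26893123  0.87285079  1.90349446 -0.23239203  1.07595134
 -1.04757259] [[1.0, 0.0013, -0.0019], [0.0013, -1.0, -0.0002], [-0.0019, 0.0002, -1.0]] 0.04518993391077203
```

```bash
python3 -m creep '[{"slide":[-0.01,0,0.02],"turn":0,"gripper":0.045},{"slide":[-0.01,0,0.05],"turn":0,"gripper":0.045},{"slide":[-0.01,0,0.08],"turn":0,"gripper":0.045},{"slide":[-0.01,0,0.11],"turn":0,"gripper":0.045},{"slide":[-0.01,0,0.13],"turn":0,"gripper":0.045},{"slide":[-0.01,0,0.14],"turn":0,"gripper":0.045},{"slide":[-0.01,0,0.14],"turn":0,"gripper":0.045}]';python3 -m creep '[{"slide":[0,0,0.015],"turn":0,"gripper":0.045},{"slide":[0,0,0.03],"turn":0,"gripper":0.045},{"slide":[0,0,0.045],"turn":0,"gripper":0.045},{"slide":[0,0,0.055],"turn":0,"gripper":0.045},{"slide":[0,0,0.059],"turn":0,"gripper":0.045},{"slide":[0,0,0.059],"turn":0,"gripper":0.045}]'
```

```text
time_s: 15.3
eef_pos: [0.4667, -0.1814, 0.0961]
tcp_rot: [[1.0, 0.0, -0.003], [0.0, -1.0, 0.0], [-0.003, -0.0, -1.0]]
wrist_force: [-0.1, 0.2, 0.5]
width: 0.0449
finger_force: 0.0
time_s: 15.9
eef_pos: [0.4673, -0.1815, 0.0377]
tcp_rot: [[1.0, -0.0, -0.001], [-0.0, -1.0, 0.0], [-0.001, -0.0, -1.0]]
wrist_force: [1.5, 0.2, 0.0]
width: 0.045
finger_force: 0.0
```

```bash
python3 -m creep '[{"slide":[0,0,0],"turn":0,"gripper":0.03},{"slide":[0,0,0],"turn":0,"gripper":0.02},{"slide":[0,0,0],"turn":0,"gripper":0.01},{"slide":[0,0,0],"turn":0,"gripper":0.01},{"slide":[0,0,0],"turn":0,"gripper":0.01},{"slide":[0,0,0],"turn":0,"gripper":0.01},{"slide":[0,0,0],"turn":0,"gripper":0.01},{"slide":[0,0,0],"turn":0,"gripper":0.01}]' 60
python3 - <<'E'
from h import *
S=manip.capture("side");s=manip.get_state();print(s["eef_pos"],s["wrist_force"],s["width"],s["finger_force"])
cv2.imwrite("pics/pre.png",S[:,:,::-1])
E
```

```text
time_s: 16.7
eef_pos: [0.468, -0.1809, 0.0389]
tcp_rot: [[1.0, 0.001, 0.001], [0.001, -1.0, 0.001], [0.001, -0.001, -1.0]]
wrist_force: [-1.2, 2.9, 6.0]
width: 0.0183
finger_force: 58.4
[ 0.4680384  -0.18089868  0.0388544 ] [-0.82652817  3.40008726  6.44417951] 0.018462884794453925 58.435108065605164
```

The knob is gripped at a width of 18.5 mm and 58 N. I pull it slowly.

```bash
python3 -m creep '[{"slide":[-0.004,0,0],"turn":0,"gripper":0.01},{"slide":[-0.008,0,0],"turn":0,"gripper":0.01},{"slide":[-0.012,0,0],"turn":0,"gripper":0.01},{"slide":[-0.016,0,0],"turn":0,"gripper":0.01},{"slide":[-0.02,0,0],"turn":0,"gripper":0.01},{"slide":[-0.024,0,0],"turn":0,"gripper":0.01},{"slide":[-0.027,0,0],"turn":0,"gripper":0.01},{"slide":[-0.03,0.0003,0],"turn":0,"gripper":0.01}]';python3 -m creep '[{"slide":[0,0,0],"turn":0,"gripper":0.01},{"slide":[0,0,0],"turn":0,"gripper":0.01},{"slide":[0,0,0],"turn":0,"gripper":0.01}]'
python3 - <<'E'
from h import *
S=manip.capture("side");s=manip.get_state();print(s["eef_pos"],s["wrist_force"],s["width"],s["finger_force"])
a=S[225:300,285:345];print([proj("side",np.array([x,-.1815,.056])) for x in(.493,.463,.435)])
b=cv2.imread("pics/pre.png")[225:300,285:345,::-1]
cv2.imwrite("pics/p6.png",cv2.resize(np.hstack([b,a]),None,fx=6.5,fy=6.5,interpolation=3)[:,:,::-1])
E
```

```text
time_s: 17.55
eef_pos: [0.4395, -0.1815, 0.0389]
tcp_rot: [[1.0, 0.001, 0.004], [0.001, -1.0, -0.0], [0.004, 0.0, -1.0]]
wrist_force: [7.2, 4.3, 2.4]
width: 0.018
finger_force: 58.5
time_s: 17.85
eef_pos: [0.4395, -0.1815, 0.0389]
tcp_rot: [[1.0, 0.001, 0.003], [0.001, -1.0, -0.0], [0.003, 0.0, -1.0]]
wrist_force: [6.7, 4.0, 2.8]
width: 0.0184
finger_force: 58.6
[ 0.439532   -0.18150914  0.03890597] [6.36716518 3.60407854 3.2797664 ] 0.01848791331269507 58.5571950674057
[array([315.28468004, 267.89482732]), array([303.03208896, 272.03475505]), array([291.23433191, 276.01067512])]
```

View pics/p6.png

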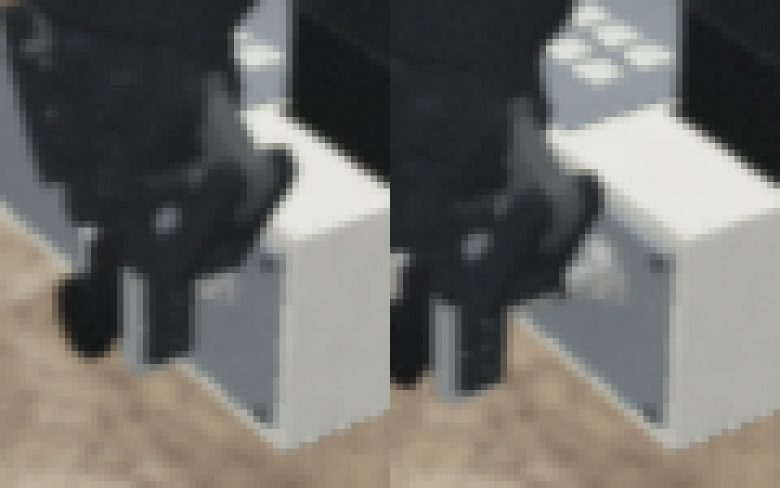

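Side view: the flange sits in the same place against the finger before and after, so nothing slipped, and the rod is showing at the bush. Measured travel is 28.5 mm because the arm yields under the spring, so I add 1.5 mm and check it by image shift and force.

```bash
python3 -m creep '[{"slide":[-0.001,0,0],"turn":0,"gripper":0.01},{"slide":[-0.0015,0,0],"turn":0,"gripper":0.01},{"slide":[-0.0015,0,0],"turn":0,"gripper":0.01},{"slide":[-0.0015,0,0],"turn":0,"gripper":0.01}]'
python3 - <<'E'
from h import *
E=[];F=[]
for i in range(8):
    S=manip.capture("side");s=manip.get_state();E.append(s["eef_pos"]);F.append(s["wrist_force"])
print(np.mean(E,0),np.std(E,0),np.mean(F,0),s["finger_force"])
g=lambda a:cv2.cvtColor(a,cv2.COLOR_RGB2GRAY)
P=g(cv2.imread("pics/pre.png")[:,:,::-1].copy());N=g(S)
up=lambda a:cv2.resize(a,None,fx=10,fy=10,interpolation=3)
# flange lower-left part, against the worktop
for (x0,y0,x1,y1) in((292,266,304,283),(292,262,318,284),(301,262,318,284)):
    t=up(P[y0:y1,x0:x1]);w=up(N[y0-10:y1+20,x0-25:x1+5]);r=cv2.matchTemplate(w,t,cv2.TM_CCOEFF_NORMED);_,v,_,l=cv2.minMaxLoc(r);print("shift",l[0]/10-25,l[1]/10-10,v)
a=proj("side",np.array([.452,-.1815,.056]));b=proj("side",np.array([.422,-.182,.056]));print("expected for 30mm",b-a)
m=np.zeros(S.shape[:2],bool);m[210:260,325:395]=(S.max(2)<60)[210:260,325:395];print(blobs(m,200))
E
```

```text
time_s: 18.3
eef_pos: [0.4381, -0.1815, 0.0389]
tcp_rot: [[1.0, 0.001, 0.004], [0.001, -1.0, -0.0], [0.004, 0.0, -1.0]]
wrist_force: [6.5, 3.8, 1.3]
width: 0.0185
finger_force: 58.6
[ 0.4381256  -0.18153432  0.03891078] [1.61750215e-05 1.83547888e-05 9.13268297e-06] [6.57149663 3.6410663  2.24351108] 58.5673588514328
shift -13.0 5.0 0.9652161598205566
shift -13.0 5.0 0.9615340828895569
shift -13.0 5.0 0.9714860320091248
expected for 30mm [-12.67640759   4.43374095]
[([347.8, 235.9], [329, 220, 39, 33, 943])]
```

Measured travel is 29.9 mm, the image shift is about 30 mm, and the force of 6.6 N is close to the 6.9 N expected there. The hood is still shut, so I hand in while holding.

```bash
python3 -c "
from plant import manip
print(manip.sign_off())"
```

```text
the job is handed in; nothing more can be done
None
```

I handed in the job after 18.7 s of the 61 s allowed: the tube is home in the well, the hood is shut over it, and the gripper is holding the shutter knob about 30 mm out (29.9 mm by arm position), though the ring itself was too small to see in the pictures.

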